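Turn the spice carousel until the tomato tin is at the front

ROBOT

A 6-joint arm with a two-finger parallel gripper is mounted at the origin on a cart in front of the work surface, level with it; the furniture and walls round the work are solid. World frame = base frame: x ahead of the robot, y to its left, z up, the work surface at z = 0. Lengths are in m, angles in rad, forces in N, time in s.
With the tool pointing down it reaches from about 0.275 to 0.875 m from the base axis. Payload 12.5 kg.
Tool frame: the origin (TCP) lies on the centre line of the jaws, within the pads' length; the fingertips stand r.finger_overhang ahead of it and the grasp point (between the pads) lies 3 mm ahead of it (r.finger_overhang is the distance from the TCP to the fingertips, in m); z points along the fingers, y is the line along which they close (so a half turn about z gives the same grasp; the last joint's range is limited). The gripper opens to 85 mm and grips with 20 to 120 N. Pads are 22 mm wide; open, the fingers measure 114 mm over their backs; the gripper's body (76 mm by 85 mm) begins 54 mm behind the grasp point. The pads swing forward as they close: fully open they stand 13 mm farther back than shut.
Start: joints at [1.13, 0.351, 1.652, -0, 1.139, -0.085], TCP at [0.192, 0.516, 0.253] pointing down, gripper open.
Joint ranges: [-2.75, 2.75], [-0.79, 2.1], [0.01, 2.65], [-1.57, 4.71], [0.07, 3.14], [-2.87, 2.87]. Speed limits (rad/s): [2.22, 2.22, 2.79, 3.14, 3.14, 3.14].

INTERFACE

Orientations are given as a unit quaternion [x, y, z, w].
In Python, from cell import r, optics gives the robot as it stands. The module is installed in compiled form; this text tells all that it offers. Calls block until the motion is done:
- r.move_to(position, orientation): joint-space move of the TCP to a pose.
- r.move_linear(position, rot=None, vel=0.15): straight line of the TCP; rot=None keeps the orientation; vel is the mean speed in m/s.
- r.set_joints(angles): joint-space move.
- r.set_gripper(opening, squeeze=None): opening from 0.0 (shut) to 1.0 (fully open); squeeze is the grip in N (None keeps the last); returns when the fingers have stopped.
- r.sleep(seconds).
- r.inverse_kinematics(position, orientation): joint angles nearest the present ones, or None.
- optics.get_image(name): name is "side" or "top"; returns a dict with "pixels" (400x640x3 uint8, red, green, blue), "depth" (400x640 float32, m along the optical axis (not along the pixel's ray), 0 where there is no reading), "fx", "fy", "cx", "cy" (pixels), "camera_from_world" (4x4, takes a point from world to camera coordinates). Camera axes: x right, y down, z forward; pixel columns grow to the right and rows downward; lengths in m; the calibration is good to about 2 mm. A picture is of the moment at which its call begins.
A pose or a line that the arm cannot do raises r.PlanningError and nothing moves.
- r.hand_in(): hands the job in; it is judged then, once.
Readings, each from a call of its own:
- r.current_t(): time.
- r.current_q(): joint angles.
- r.current_qvel(): joint speeds.
- r.current_effort(): joint torques, N m.
- r.current_tool_pos(): TCP position.
- r.current_ee_rot(): TCP orientation.
- r.current_contact_force(): force on the tool from outside, world axes, zero at the start.
- r.current_torque(): the same for the moment, N m.
- r.current_opening(): opening from 0.0 (shut) to 1.0 (fully open).
- r.current_finger_force(): force on a finger pad.
Only numpy, scipy, OpenCV 4.12 (cv2) and the standard library are available. Lean on these libraries where they do the work, as an engineer would, in place of code of your own. Each camera call takes 0.05 s, during which the arm holds its last target. There are 200 camera calls.

TASK

Turn the spice carousel by pushing gently on its wooden finger posts with the fingertips (no gripping), until the tomato tin (the can with the bare metal lid) stands at the front, in line with the brass pointer on the carousel's foot. Then let go and leave the carousel at rest. Do not touch the four things standing on it, which must ride along upright in their places, and leave the mugs alone.

Things in the scene. Friction and masses are not known exactly. Their poses are not given: they have to be found in the camera images.
- stand: Fixed dark steel foot under the carousel, a disc of 200 mm diameter, 14 mm high; origin at the centre of its underside, on the carousel's axis and on the worktop. Its own -x axis points to the front: a flat dark tongue (34 mm wide, 6 mm high) runs out along -x under the tray and ends beyond the tray's edge in a brass pointer plate, 34 mm wide and 9 mm high, from 164 to 200 mm from the axis. The front is roughly toward the robot, but turned up to 0.3 rad either way.
- carousel (a joint): Turning angle of the carousel tray about the vertical axis through the foot's centre, rad; 0 at the start, grows counter-clockwise as seen from above. It turns freely either way, several turns, against light friction (about 0.12 N m plus 0.2 N m per rad/s, so 1 to 3 N at a post) and stops almost at once when no longer pushed.
- hub (a point): Centre of the round wooden tray on its turning axis, at the height of the tray's floor (26.5 mm above the worktop; a flat brass disc there is 3 mm high). The tray is 310 mm across, 12 mm thick, with a lip 5 mm wide that stands 8 mm above the floor at its edge.
- post (a point): Mid-height point (59 mm above the worktop) of one of six equal dark wooden finger posts, 140 mm from the axis; the others follow every 60 degrees. Each is upright, 13 mm thick with an 18 mm knob, and reaches from 26.5 to 91.5 mm above the worktop. They turn with the tray; push them sideways, along their circle, best at x = 0.42 to 0.60 m: a wall shelf hangs overhead beyond 0.65 m.
- tin_mid (a point): The tomato tin: a closed food can with bare gold-coloured metal ends and a red and green label showing tomatoes, 57 mm diameter, 72 mm high. This is the thing to bring to the front. Its origin here is its centre, 36 mm above the tray's floor. It stands loose on the tray, its axis 68 mm from the tray's axis, at any of the four places 90 degrees apart.
- red_pot_mid (a point): A low white pot with a red lid, 58 mm diameter, 50 mm high. Its origin here is its centre, 25 mm above the tray's floor. It stands loose on the tray, its axis 68 mm from the tray's axis, at any of the four places 90 degrees apart.
- timer_mid (a point): A round white kitchen timer with a ribbed dial on top, 65 mm diameter, 54 mm high. Its origin here is its centre, 27 mm above the tray's floor. It stands loose on the tray, its axis 68 mm from the tray's axis, at any of the four places 90 degrees apart.
- cork_bottle_mid (a point): A small clear glass bottle with a cork and a green sprig in it, 46 mm diameter, 95 mm high. Its origin here is its centre, 47.5 mm above the tray's floor. It stands loose on the tray, its axis 68 mm from the tray's axis, at any of the four places 90 degrees apart.
- tin: The same tomato tin; origin at the centre of its underside, z along its axis.
- red_pot: The same red-lidded pot; origin at the centre of its underside.
- timer: The same kitchen timer; origin at the centre of its underside.
- cork_bottle: The same corked bottle; origin at the centre of its underside.
- mug_a: Beige and cream mug, 78 mm diameter, 100 mm high, standing loose on the worktop to the robot's right; origin at the centre of its underside. A bystander: leave it alone.
- mug_b: White mug with a red inside, 89 mm diameter, 98 mm high, standing loose on the worktop to the robot's right; origin at the centre of its underside. A bystander: leave it alone.
- mug_c: Black and white striped mug, 90 mm diameter, 88 mm high, standing loose on the worktop to the robot's right; origin at the centre of its underside. A bystander: leave it alone.
Things that resemble listed ones, but are neither listed nor needed, are in the scene too. Leave any orange or turquoise look-alike of the red_pot alone.

How it is judged:
On the way:
1. the fingers push on the carousel (contact force between the fingers and carousel above 0.3 N), for 0.05 s.
At the end, for the whole second after the job is handed in: Tin centre within 15 mm sideways of the line from the axis through the brass pointer, on the front side; carousel at rest (under 0.05 rad/s); all four things upright (0.2 rad) on the tray's floor (8 mm), 53 to 83 mm from the axis; mugs within 30 mm of their starts (y of tin_mid in the frame of stand between -0.015 and 0.015 m and x of tin_mid in the frame of stand below -0.04 m and velocity of joint carousel between -0.05 and 0.05 rad/s and distance of each of mug_a, mug_b, mug_c from where it was at the start of the episode below 0.03 m and angle between each of tin, red_pot, timer, cork_bottle's own z axis and vertical below 0.2 rad and horizontal distance between tin_mid and hub between 0.053 and 0.083 m and horizontal distance between red_pot_mid and hub between 0.053 and 0.083 m and horizontal distance between timer_mid and hub between 0.053 and 0.083 m and horizontal distance between cork_bottle_mid and hub between 0.053 and 0.083 m and height (world z) of tin_mid between 0.0545 and 0.0705 m and height (world z) of red_pot_mid between 0.0435 and 0.0595 m and height (world z) of timer_mid between 0.0455 and 0.0615 m and height (world z) of cork_bottle_mid between 0.066 and 0.082 m); the robot touches nothing.
It fails at once if the robot touches one of the things standing on the carousel (over 1 N) (contact force between any of the fingers, the arm and tin above 1 N or contact force between any of the fingers, the arm and red_pot above 1 N or contact force between any of the fingers, the arm and timer above 1 N or contact force between any of the fingers, the arm and cork_bottle above 1 N).
It fails at once if a thing on the carousel is lifted, tips or slides out of its place (not (angle between each of tin, red_pot, timer, cork_bottle's own z axis and vertical below 0.35 rad and horizontal distance between tin_mid and hub between 0.053 and 0.083 m and horizontal distance between red_pot_mid and hub between 0.053 and 0.083 m and horizontal distance between timer_mid and hub between 0.053 and 0.083 m and horizontal distance between cork_bottle_mid and hub between 0.053 and 0.083 m and height (world z) of tin_mid below 0.0705 m and height (world z) of red_pot_mid below 0.0595 m and height (world z) of timer_mid below 0.0615 m and height (world z) of cork_bottle_mid below 0.082 m)).
It fails at once if the carousel is gripped or pushed hard (over 20 N) (contact force between the fingers and carousel above 20 N).
It fails at once if a mug is moved more than 30 mm (distance of any of mug_a, mug_b, mug_c from where it was at the start of the episode above 0.03 m).
It also fails if it takes over 64 s, if anything falls off the work surface, if the arm or the gripper's body presses on something with over 40 N, if the wrist force passes 120 N, or if a joint passes its speed limit or range.

## Working session

There is one attempt and no reset: what is moved stays moved. The work goes in short steps, each a Python script; the robot and the scene stay as the last script left them, time stands still between calls to the robot, and variables do not carry over. Pictures are saved under pics/ and viewed, at most 10 in all, crops included, and the job is handed in when it is done.

```bash
mkdir -p pics; python3 - <<'E'
from cell import r, optics
import cv2, numpy as np
for n in("top","side"):
    d=optics.get_image(n); cv2.imwrite(f"pics/{n}0.png",d["pixels"][...,::-1]); np.savez(f"{n}0.npz",**d)
    print(n,d["fx"],d["cx"],d["cy"],np.linalg.inv(d["camera_from_world"]).round(3).tolist())
print(r.finger_overhang,r.current_t(),r.current_ee_rot(),r.current_tool_pos())
E
```

```text
top 420.5431780627192 313.58395716391476 198.3735300870453 [[0.072, -0.976, 0.203, 0.166], [-0.997, -0.07, 0.021, -0.101], [-0.006, -0.204, -0.979, 1.555], [0.0, 0.0, 0.0, 1.0]]
side 494.8733008064216 321.66010745007947 200.5888297927072 [[-1.0, -0.008, 0.0, 0.48], [-0.006, 0.666, -0.746, 1.324], [0.006, -0.746, -0.666, 1.348], [0.0, 0.0, 0.0, 1.0]]
0.022 0.1 [ 1.76962492e-01  9.84217459e-01 -4.98708980e-04 -1.44498430e-04] [0.1914469  0.51531601 0.25282643]
```

View pics/top0.png

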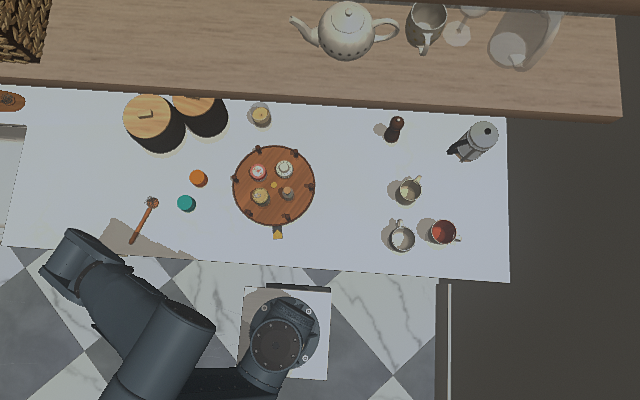

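View pics/side0.png

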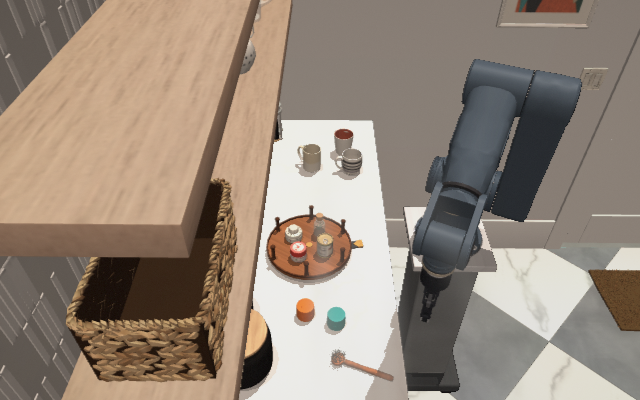

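Top view: the tray is centred near (274,185), the brass pointer is at (278,232), and the gold-lidded tin is at (260,196). The bottle is at (287,192), the red pot at (258,172), the timer at (284,169), and the mugs are well to the right. The side view agrees, with the tin at (325,245).

```bash
cat > h.py <<'E'
import numpy as np, cv2
def ray(d,uv,z):
    uv=np.atleast_2d(np.asarray(uv,float)); T=np.linalg.inv(d["camera_from_world"])
    v=np.c_[(uv[:,0]-d["cx"])/d["fx"],(uv[:,1]-d["cy"])/d["fy"],np.ones(len(uv))]@T[:3,:3].T
    c=T[:3,3]; return c+v*((z-c[2])/v[:,2])[:,None]
def proj(d,P):
    P=np.atleast_2d(P); M=np.array(d["camera_from_world"]); p=P@M[:3,:3].T+M[:3,3]
    return np.c_[p[:,0]/p[:,2]*d["fx"]+d["cx"],p[:,1]/p[:,2]*d["fy"]+d["cy"]]
def world(d):
    h,w=d["depth"].shape; u,v=np.meshgrid(np.arange(w),np.arange(h)); z=d["depth"].astype(float)
    T=np.linalg.inv(d["camera_from_world"])
    P=np.stack([(u-d["cx"])/d["fx"]*z,(v-d["cy"])/d["fy"]*z,z],-1)
    return P@T[:3,:3].T+T[:3,3]
E
python3 - <<'E'
from h import *
d=dict(np.load("top0.npz")); W=world(d); px=d["pixels"]
hsv=cv2.cvtColor(px,cv2.COLOR_RGB2HSV); H,S,V=cv2.split(hsv)
roi=np.zeros(H.shape,bool); roi[135:245,222:325]=1
# tray: not white worktop, largest blob
m=((roi)&(S>110)&(H<16)).astype(np.uint8)
m=cv2.morphologyEx(m,cv2.MORPH_CLOSE,np.ones((9,9)))
c=max(cv2.findContours(m,0,1)[0],key=cv2.contourArea)
P=ray(d,c[:,0,:],0.0345)[:,:2]
e=cv2.minEnclosingCircle(P.astype(np.float32)); A=np.c_[2*P,np.ones(len(P))]; s=np.linalg.lstsq(A,(P**2).sum(1),rcond=None)[0]
C=s[:2]; print("tray",e,C,np.sqrt(s[2]+C@C))
b=roi&(H>14)&(H<28)&(S>130)&(V>110)
n,l,st,ce=cv2.connectedComponentsWithStats(b.astype(np.uint8))
for i in range(1,n):
    if st[i,4]>8: p=ray(d,ce[i],0.009)[0,:2]; q=W[l==i]; print("brass",ce[i],st[i,4],p,np.linalg.norm(p-C),"depth z",np.median(q[:,2]),"xy",np.median(q,0)[:2])
# things by depth
rr=np.linalg.norm(W[...,:2]-C,axis=-1)
up=roi&(W[...,2]>0.065)&(W[...,2]<.16)&(rr<0.165)
n,l,st,ce=cv2.connectedComponentsWithStats(up.astype(np.uint8))
for i in range(1,n):
    if st[i,4]>3:
        q=W[l==i]; k=np.median(q[:,:2],0)-C
        print("up",ce[i].round(1),st[i,4],"zmax",q[:,2].max().round(3),"r",np.hypot(*k).round(3),"ang",np.degrees(np.arctan2(k[1],k[0])).round(1))
cv2.imwrite("pics/crop.png",cv2.resize(px[135:250,215:335,::-1],None,fx=5,fy=5,interpolation=cv2.INTER_CUBIC))
E
```

```text
tray ((0.5311051607131958, 0.08914279192686081), 0.15950226783752441) [0.52728314 0.08487765] 0.15050452596797947
brass [273.4516129  184.41935484] 31 [0.53057974 0.08740309] 0.004152758875873326 depth z 0.02894717995909213 xy [0.52523898 0.08586881]
brass [277.  234.5] 58 [0.34211518 0.05686724] 0.18727455106088509 depth z 0.008493550547176376 xy [0.34120673 0.0576112 ]
up [257.1 147.3] 24 zmax 0.096 r 0.136 ang 28.7
up [295.  151.3] 23 zmax 0.097 r 0.137 ang -32.9
up [283.6 168.1] 117 zmax 0.089 r 0.063 ang -36.5
up [257.5 171.1] 193 zmax 0.089 r 0.066 ang 60.0
up [233.6 177. ] 21 zmax 0.097 r 0.138 ang 89.6
up [310.3 185.1] 20 zmax 0.096 r 0.139 ang -93.5
up [287.4 192.7] 120 zmax 0.127 r 0.076 ang -126.6
up [260.3 195.8] 225 zmax 0.103 r 0.07 ang 150.2
up [247.9 211.9] 22 zmax 0.098 r 0.142 ang 149.0
up [287. 216.] 21 zmax 0.096 r 0.143 ang -152.6
```

View pics/crop.png

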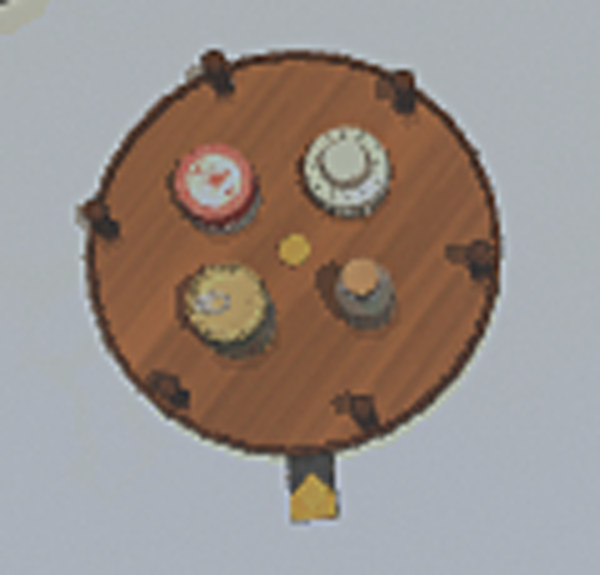

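The enlarged crop shows the tin at lower left with its gold lid, six dark posts at the rim, and the pointer below. The measured heights and radii match the given ones: knobs at about 0.140 m, things at about 0.068 m, pointer at 0.186 m. The axis is near (0.525, 0.086), the pointer bears about -171°, and the tin is at 150°, so it needs about +39° CCW. I'll push the post at 149° from behind and stop a little short.

```bash
cat >> h.py <<'E'
from scipy.spatial.transform import Rotation
C=np.array([.5255,.0862])
def pose(deg,rad,z):
    f=np.radians(deg); y=np.array([np.sin(f),-np.cos(f),0]); zt=np.array([0,0,-1.])
    R=np.c_[np.cross(y,zt),y,zt]
    return [*(C+rad*np.array([np.cos(f),np.sin(f)])),z], Rotation.from_matrix(R).as_quat()
def look(optics,name):
    d=optics.get_image("top"); W=world(d)
    cv2.imwrite(f"pics/{name}.png",d["pixels"][100:260,190:360,::-1].repeat(3,0).repeat(3,1))
    rr=np.linalg.norm(W[...,:2]-C,axis=-1); up=(W[...,2]>.065)&(W[...,2]<.14)&(rr<.165)
    n,l,st,ce=cv2.connectedComponentsWithStats(up.astype(np.uint8))
    for i in range(1,n):
        if st[i,4]>8:
            q=W[l==i]; q=q[q[:,2]>q[:,2].max()-.02]; k=np.median(q[:,:2],0)-C
            print(ce[i].round(),st[i,4],"z",q[:,2].max().round(3),"r",np.hypot(*k).round(3),"ang",(np.degrees(np.arctan2(k[1],k[0]))%360).round(1))
E
python3 - <<'E'
from cell import r, optics
from h import *
r.set_gripper(0.0)
try:
    r.move_to(*pose(126,.143,.22))
    r.move_linear(pose(126,.143,.08)[0],vel=.12)
    print(r.current_t(),r.current_tool_pos(),r.current_contact_force())
    for a in range(132,175,6):
        p,q=pose(a,.143,.08); r.move_linear(p,rot=q,vel=.05)
        print(a,r.current_contact_force().round(1),round(r.current_t(),1))
except r.PlanningError as e: print("PE",e)
look(optics,"p1")
E
```

```text
3.675 [0.44174759 0.20203407 0.08053979] [ 0.18714988 -0.07295189  0.14030032]
132 [-0.4 -0.2 -0.8] 4.1
138 [-0.1  0.2  0.5] 4.6
144 [ 0.6  0.2 -0.3] 5.0
150 [-0.6  0.4  0. ] 5.5
156 [ 0.6  0.1 -0.8] 5.9
162 [ 0.2 -0.  -0.3] 6.4
168 [-0.1 -0.1 -1.2] 6.8
174 [0.4 0.5 0.7] 7.3
[273. 144.] 22 z 0.095 r 0.137 ang 2.9
[273. 164.] 112 z 0.088 r 0.065 ang 1.5
[239. 162.] 21 z 0.096 r 0.138 ang 63.6
[306. 163.] 21 z 0.094 r 0.14 ang 301.9
[254. 182.] 200 z 0.084 r 0.066 ang 94.0
[291. 182.] 122 z 0.127 r 0.072 ang 271.6
[277. 198.] 35 z 0.102 r 0.069 ang 203.2
[305. 200.] 21 z 0.094 r 0.141 ang 243.3
```

View pics/p1.png

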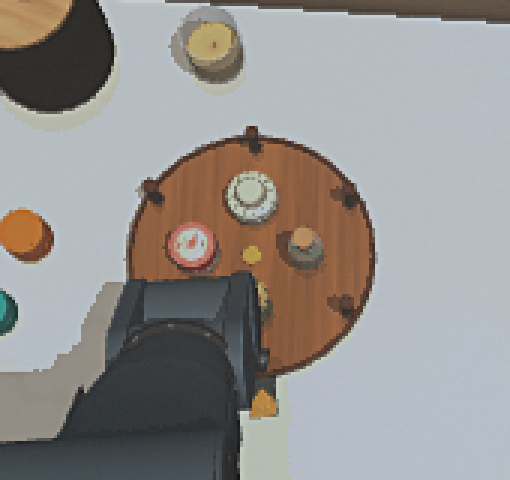

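The view shows the arm covering the tin. The red pot is at 94°, the timer at 1.5° and the bottle at 271.6°, so the tin is at about 183–184° and the carousel has turned about 34°. It needs about 5° more, after which I'll back off.

```bash
python3 - <<'E'
from cell import r, optics
from h import *
p,q=pose(179.3,.143,.08); r.move_linear(p,rot=q,vel=.04)
r.sleep(.3)
r.move_linear(pose(172,.146,.08)[0],vel=.08)
p=r.current_tool_pos(); r.move_linear([p[0],p[1],.24],vel=.15)
r.move_linear([.33,.36,.26],vel=.25); print(r.current_t())
look(optics,"p2")
d=optics.get_image("top"); H,S,V=cv2.split(cv2.cvtColor(d["pixels"],cv2.COLOR_RGB2HSV))
b=(H>14)&(H<28)&(S>130)&(V>110); b[:225]=0; b[245:]=0; b[:,:265]=0; b[:,290:]=0
k=np.argwhere(b).mean(0)[::-1]; v=ray(d,k,.009)[0,:2]-C; print("pointer",k,np.hypot(*v),np.degrees(np.arctan2(*v[::-1]))%360)
E
```

```text
10.8917
[270. 144.] 24 z 0.094 r 0.139 ang 7.4
[271. 164.] 111 z 0.089 r 0.066 ang 6.7
[304. 160.] 22 z 0.096 r 0.14 ang 307.5
[238. 165.] 22 z 0.097 r 0.137 ang 68.6
[291. 180.] 125 z 0.128 r 0.071 ang 277.3
[254. 183.] 198 z 0.086 r 0.066 ang 100.3
[273. 199.] 224 z 0.103 r 0.069 ang 189.0
[307. 197.] 20 z 0.093 r 0.141 ang 248.6
[239. 202.] 22 z 0.094 r 0.138 ang 128.6
[274. 219.] 21 z 0.096 r 0.14 ang 189.0
pointer [277.07017544 234.47368421] 0.18564133077597444 189.16933537879802
```

View pics/p2.png

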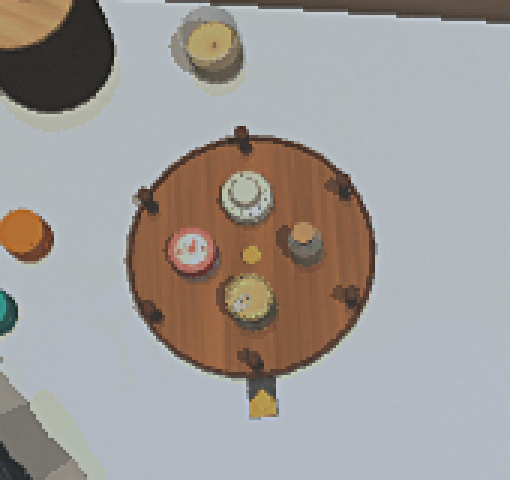

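The tin is now at 189.0° and the pointer at 189.2°. All four things are upright in their places and the arm is clear.

```bash
python3 -c "
from cell import r
r.sleep(.5); print(r.hand_in())"
```

```text
the job is handed in; nothing more can be done
None
```

The tomato tin stands at the front, within about 0.2° of the brass pointer by the camera. The other three things are upright in their places, the arm is clear of the carousel, and the job is handed in.

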